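# Slide a flat deck plate over the riser's edge and fit it on the robot car

## Robot

A 7-joint arm with a two-finger parallel gripper is mounted at the origin on the work surface. World frame = base frame: x ahead of the robot, y to its left, z up, the work surface at z = 0. Lengths are in m, angles in degrees, forces in N, time in s.
With the tool pointing down it reaches from about 0.4 to 0.875 m from the base axis. Payload 6.5 kg.
Tool frame: the origin (TCP) lies between the finger pads; the fingertips stand 14 mm ahead of it and the grasp point (between the pads) lies 5 mm behind it; x points along the fingers, y is the direction in which the jaws open and shut, and the axes are right-handed (so a half turn about x gives the same grasp; the last joint's range is limited). The gripper opens to 85 mm and grips with 20 to 120 N. Pads are 22 mm wide; open, the fingers measure 114 mm over their backs; the gripper's body (76 mm by 85 mm) begins 54 mm behind the grasp point. The pads swing forward as they close: fully open they stand 13 mm farther back than shut.
Start: joints at [62.498, 30.733, -0.252, 88.115, 0.149, 61.152, -4.079], TCP at [0.261, -0.595, 0.245] pointing down, gripper open.
Joint ranges: [-154.64, 154.64], [-21.42, 123.67], [-72.66, 72.17], [13.99, 137.28], [-74.86, 254.86], [10.95, 109.41], [-158.01, 158.01]. Speed limits (degrees/s): [136.94, 136.94, 180, 180, 180, 180, 180].

## Interface

Orientations are given as a 3x3 rotation matrix whose columns are the frame's x, y, z axes.
In Python, from plant import bot gives the robot as it stands. The module is installed in compiled form; this text tells all that it offers. Calls block until the motion is done:
- bot.reach(position, orientation): joint-space move of the TCP to a pose.
- bot.movel(position, v=0.15, ori=None, f_stop=None): straight line of the TCP; ori=None keeps the orientation; v is the mean speed in m/s. With f_stop (N) it stops when the force on the tool has changed by that much, and returns True; else False.
- bot.goto_joints(angles): joint-space move.
- bot.command_gripper(opening): finger opening in m; the grip force is fixed at half the most; returns when the fingers have stopped.
- bot.pause(seconds).
- bot.inverse_kinematics(position, orientation): joint angles nearest the present ones, or None.
- bot.state(): the state.
- bot.read_camera(name): name is "side" or "top"; returns the picture (480x640x3 uint8, red, green, blue); there is no depth.
- bot.camera_info(name): a dict with "fx", "fy", "cx", "cy" (pixels), "extrinsics" (4x4, takes a point from world to camera coordinates). Camera axes: x right, y down, z forward; pixel columns grow to the right and rows downward; lengths in m; the calibration is good to about 2 mm. A picture is of the moment at which its call begins. camera_info takes no time and is no camera call.
A pose or a line that the arm cannot do raises bot.IKError and nothing moves.
- bot.sign_off(): hands the job in, once; it reports no verdict.
The state is a dict: "time_s": time; "joint_pos": joint angles; "qvel": joint speeds; "effort": joint torques, N m; "position": TCP position; "eef_rot": TCP orientation; "wrist_force": force on the tool from outside, world axes, zero at the start; "torque": the same for the moment, N m; "width": finger opening in m.
Only numpy, scipy, OpenCV 4.12 (cv2) and the standard library are available. Lean on these libraries where they do the work, as an engineer would, in place of code of your own. Each camera call takes 0.05 s, during which the arm holds its last target. There are 200 camera calls.

## Task

Fit the blue deck plate to the robot car. It lies too flat to be picked up, so press on it lightly and slide it flat over the riser's open near edge until about a third of its length hangs out, pick it up by that overhanging end, and lay it lengthwise on the car's four brass standoffs, pushed gently up against the car's sensor bracket and centred on the standoffs. Do not crack or drop the plate, do not shove the car, and leave everything else where it is.

Things in the scene. Friction and masses are not known exactly. Their poses are not given: they have to be found in the camera images.
- plate_mid (a point): Centre (half-way up) of the loose deck plate: blue acrylic, 150 long (its x axis), 56 wide (y), 3 thick (z up), 30 to 50 g, either end round alike. It starts flat on the riser's mat, its x axis within 0.2 rad of the riser's, and slides easily there (friction about 0.4; fingers grip it better). It cracks if pressed with over 12 N on the mat or 18 N on the car. Both are stiff: touch slower than 10 mm/s and feel the force.
- plate_near_end (a point): Middle of the plate's short edge at its -x end, half-way up, 75 mm from the plate's centre: at the start the end nearer to the riser's open edge.
- riser: Fixed assembly riser: plywood shelf 15 thick with a dark green grid mat on top, 240 deep (x) by 260 wide (y), on screw feet. Origin 66 mm straight below the centre of the mat surface and 0 to 8 mm above the desk. An aluminium rim 6 wide, 8 high, stands on its far (+x) and both side edges.
- riser_edge (a point): Middle of the riser's open near edge, at mat height (riser x = -120 mm), axes as the riser's: no rim here, free air in front of it and below.
- deck_seat (a point): On the robot car: centre between the flat tops of its four brass standoffs (8 in diameter, at x = +-52, y = +-18 mm, 40 tall, tops 88 above the desk); car axes, x to its nose, z up. The middle of the plate's underside comes here when fitted. Open above and behind; wheel tops are 65 above the desk.
- bracket_face (a point): On the car: stop for the plate's short edge, the flat rear face of the black upright sensor bracket at its nose, 62 wide, 75 mm ahead (+x) of deck_seat and rising 16 above the standoff tops. The point is its middle at standoff-top height; car axes.
- car: Loose robot car, 1.1 kg, 230 long, 177 wide, on four 65 mm wheels that do not roll, nose to its +x. Origin on the desk under its centre. It skids if pushed with more than about 5 N.
- tin_mid (a point): Round metal screw tin on the riser's mat at its +y side, 42 in diameter, 18 high; its centre. Not to be moved.
- gearmotor_mid (a point): Small yellow gear motor on the riser's mat at its -y side, 64 x 22 x 18; its centre. Not to be moved.
- screwdriver_mid (a point): Yellow-handled screwdriver on the desk, 200 long; its middle. Not to be moved.
- spare_wheel_mid (a point): Spare black wheel lying on the desk, 65 in diameter, 26 high; its centre. Not to be moved.
- bit_case_mid (a point): Black case of driver bits on the desk, 70 x 165 x 18; its centre. Not to be moved.
- power_bank_mid (a point): Dark grey power bank on the desk, 74 x 150 x 16; its centre. Not to be moved.
- turntable_mid (a point): Blue turntable bracket on the desk, foot 100 x 100, 61 high; its middle. Not to be moved.
Things that resemble listed ones, but are neither listed nor needed, are in the scene too. There is more than one size of the part that bears plate_mid; the job needs the middle-sized.

How it is judged (in metres and radians):
On the way, in this order (a step that is already met when the one before it is completed fails the run):
1. the plate lies flat on the riser with its near end at least 35 mm out over the open edge (x of plate_near_end in the frame of riser below -0.155 m and angle between plate_mid's own z axis and vertical below 0.06 rad and contact force between plate and riser above 0.05 N), for 0.2 s.
2. the plate is lifted clear, its middle 20 mm or more above the mat (z of plate_mid in the frame of riser above 0.0875 m and contact force between plate and riser below 0.01 N), for 0.2 s.
At the end, for the whole second after the job is handed in: The plate rests flat on all four standoffs, released and still, short edge against the bracket (gap under 3 mm), centred sideways within 5 mm, square to the car within 0.06 rad; the car upright and within 20 mm of where it stood, everything else within 15 mm (z of plate_mid in the frame of deck_seat between -0.001 and 0.0035 m and angle between plate_mid's own z axis and vertical below 0.04 rad and x of plate_mid in the frame of deck_seat between -0.003 and 0.002 m and y of plate_mid in the frame of deck_seat between -0.005 and 0.005 m and angle between the x axis of plate_mid and the x axis of deck_seat, either way round below 0.06 rad and linear speed of each of plate, car below 0.01 m/s and contact force between plate and car above 0.05 N and distance of deck_seat from where it was at the start of the episode below 0.02 m and angle between deck_seat's own z axis and vertical below 0.1 rad and distance of each of tin_mid, gearmotor_mid, screwdriver_mid, spare_wheel_mid, bit_case_mid, power_bank_mid, turntable_mid from where it was at the start of the episode below 0.015 m); the robot touches nothing.
It fails at once if the plate is pressed on the riser's mat with more than 12 N (it cracks) (contact force between plate and riser above 12 N).
It fails at once if the plate is pressed against the car with more than 18 N (it cracks) (contact force between plate and car above 18 N).
It fails at once if the plate falls off the riser or the car (height (world z) of plate_mid below 0.05 m).
It fails at once if the car is shoved by more than 20 mm or tipped (distance of deck_seat from where it was at the start of the episode above 0.02 m or angle between deck_seat's own z axis and vertical above 0.1 rad).
It fails at once if one of the other things is moved by more than 15 mm (distance of any of tin_mid, gearmotor_mid, screwdriver_mid, spare_wheel_mid, bit_case_mid, power_bank_mid, turntable_mid from where it was at the start of the episode above 0.015 m).
It also fails if it takes over 58 s, if anything falls off the work surface, if the arm or the gripper's body presses on something with over 40 N, if the wrist force passes 120 N, or if a joint passes its speed limit or range.

## Working session

There is one attempt and no reset: what is moved stays moved. The work goes in short steps, each a Python script; the robot and the scene stay as the last script left them, time stands still between calls to the robot, and variables do not carry over. Pictures are saved under pics/ and viewed, about 8 in all and at most 12, crops included, and the job is handed in when it is done.

```bash
mkdir -p pics; python3 - <<'E'
from plant import bot
import cv2,numpy as np
np.set_printoptions(precision=4,suppress=True)
for n in("top","side"):
    cv2.imwrite(f"pics/{n}0.png",bot.read_camera(n)[:,:,::-1]); i=bot.camera_info(n); print(n,i["fx"],i["fy"],i["cx"],i["cy"]);print(np.array(i["extrinsics"]))
s=bot.state();print(s["time_s"],s["width"],s["eef_rot"],s["wrist_force"])
E
```

```text
top 479.1512468045947 479.1512468045947 326.30405534876166 242.0612337613626
[[ 0.0033 -0.9999  0.0099  0.0101]
 [-0.9938 -0.0044 -0.1111  0.5453]
 [ 0.1112 -0.0095 -0.9938  1.1352]
 [ 0.      0.      0.      1.    ]]
side 581.7590540912963 581.7590540912963 314.6790134255622 238.2094095409519
[[-0.9982 -0.0557 -0.0239  0.5489]
 [-0.0126  0.5762 -0.8172  0.0511]
 [ 0.0593 -0.8154 -0.5758  1.5113]
 [ 0.      0.      0.      1.    ]]
0.1 0.08546271647620876 [[-0.0008  0.4021 -0.9156]
 [ 0.0014 -0.9156 -0.4021]
 [-1.     -0.0016  0.0001]] [-0.1928  0.3052  0.0683]
```

View pics/top0.png

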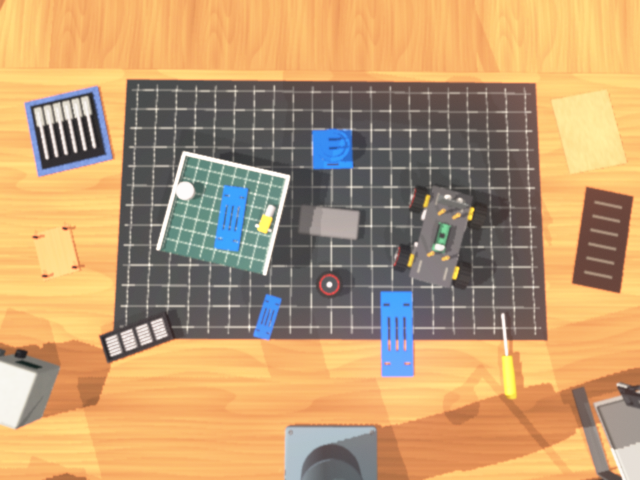

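View pics/side0.png

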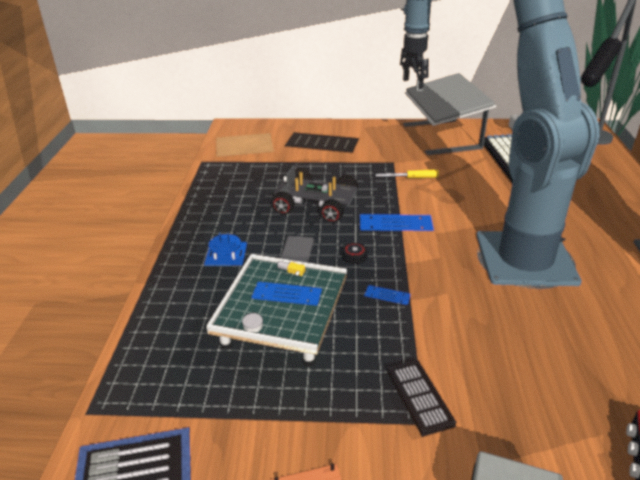

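The top picture shows three blue plates: a small one on the desk at (267,316), a large one on the desk at (397,333), and one on the riser at (231,218). By description I want the one on the riser, and its size will confirm that. The riser's open edge runs from (158,250) to (265,273). The car is at (442,237). The side picture shows the brass standoffs and agrees with this layout.

```bash
cat > h.py <<'E'
from plant import bot
import cv2,numpy as np
np.set_printoptions(precision=4,suppress=True)
def ray(n,u,v):
    i=bot.camera_info(n);E=np.array(i["extrinsics"]);R=E[:3,:3]
    return -R.T@E[:3,3], R.T@np.array([(u-i["cx"])/i["fx"],(v-i["cy"])/i["fy"],1])
def onz(n,u,v,z):
    c,d=ray(n,u,v);return c+d*(z-c[2])/d[2]
def tri(pt,ps):
    c1,d1=ray("top",*pt);c2,d2=ray("side",*ps)
    A=np.c_[d1,-d2];t=np.linalg.lstsq(A,c2-c1,rcond=None)[0]
    a,b=c1+t[0]*d1,c2+t[1]*d2;return (a+b)/2,np.linalg.norm(a-b)
def proj(n,p):
    i=bot.camera_info(n);E=np.array(i["extrinsics"]);q=E[:3,:3]@p+E[:3,3]
    return np.array([q[0]/q[2]*i["fx"]+i["cx"],q[1]/q[2]*i["fy"]+i["cy"]])
def blue(img):
    h=cv2.cvtColor(img,cv2.COLOR_RGB2HSV);return cv2.inRange(h,(100,130,90),(125,255,255))
def blobs(m,amin=100):
    cs=cv2.findContours(m,cv2.RETR_EXTERNAL,cv2.CHAIN_APPROX_NONE)[0]
    return [c for c in cs if cv2.contourArea(c)>amin]
def plate(n,img,z,near):
    c=min(blobs(blue(img)),key=lambda c:np.linalg.norm(c.mean((0,1))-near))
    P=np.array([onz(n,*p[0],z)[:2] for p in c])
    r=cv2.minAreaRect((P*1000).astype(np.float32));b=cv2.boxPoints(r)/1000
    return c,r,b
E
python3 - <<'E'
from h import *
t=bot.read_camera("top");s=bot.read_camera("side")
for n,im,near in(("top",t,(231,218)),("side",s,(287,293))):
    c,r,b=plate(n,im,.071,near);print(n,r);M=cv2.moments(c);print(M['m10']/M['m00'],M['m01']/M['m00'])
for nm,near,z in(("small",(267,316),.003),("large",(397,333),.003)): print(nm,plate("top",t,z,near)[1])
def crop(im,x,y,w,h,k): return cv2.resize(im[y:y+h,x:x+w,::-1],None,fx=k,fy=k,interpolation=cv2.INTER_CUBIC)
cv2.imwrite("pics/c1.png",np.hstack([crop(t,150,145,150,140,5.3)[:,:]]))
a=crop(t,385,175,110,120,5);b=crop(s,260,160,110,65,3.6);b=cv2.copyMakeBorder(b,0,a.shape[0]-b.shape[0],0,0,cv2.BORDER_CONSTANT)
cv2.imwrite("pics/c2.png",np.hstack([crop(t,390,180,100,115,3.9),cv2.copyMakeBorder(b[:448],0,0,0,0,0)[:int(115*3.9)]]) if 1 else a)
E
```

```text
top ((597.8328247070312, 238.0528564453125), (59.635154724121094, 153.10763549804688), 82.50617218017578)
230.73928258967626 217.8138670166229
side ((598.7745361328125, 238.86239624023438), (65.56375885009766, 154.56382751464844), 82.88411712646484)
286.3927252060244 293.1480534242682
small ((364.46173095703125, 155.9872589111328), (40.6312370300293, 106.25652313232422), 73.53683471679688)
large ((327.755615234375, -159.39132690429688), (200.10365295410156, 77.21802520751953), 0.43723025918006897)
```

View pics/c1.png

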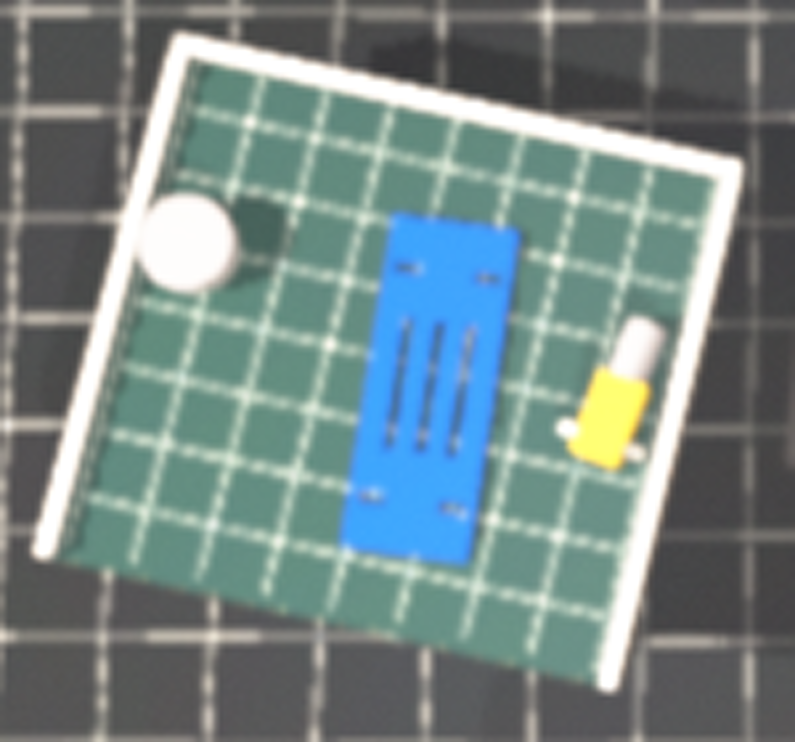

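View pics/c2.png

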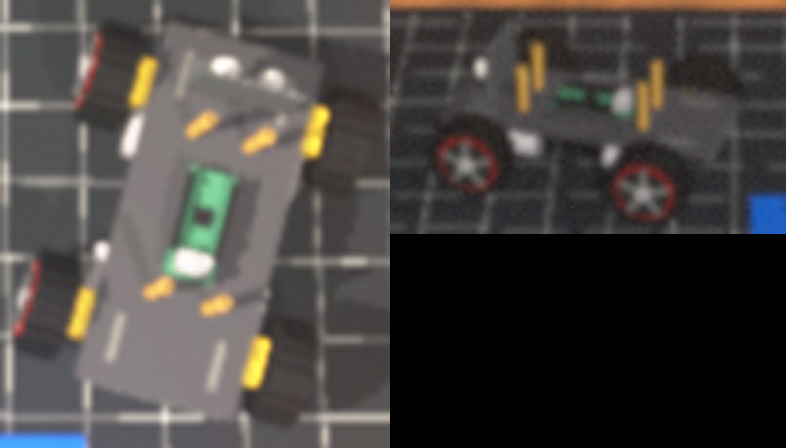

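The crops show the riser with its rim on the far edge and both sides, and the plate on it. It measures about 153 x 59 mm with bloom, against 106 and 200 mm for the other two, so it is the middle-sized one. On the car, the four brass standoff tips are visible and the bracket is at the far (nose) end. Next I'll find the riser frame and the standoff tops.

```bash
python3 - <<'E'
from h import *
t=bot.read_camera("top");s=bot.read_camera("side")
o=np.array([150,145]);C={k:np.array(v)/5.3+o-.4 for k,v in dict(FL=(178,33),FR=(744,160),NL=(36,558),NR=(606,690)).items()}
for z in(.074,.078,.082):
    W={k:onz("top",*p,z) for k,p in C.items()};print(z,W,"wid",np.linalg.norm(W['FL']-W['FR']),"dep",np.linalg.norm(W['FL']-W['NL']),np.linalg.norm(W['FR']-W['NR']))
c=(W['FL']+W['FR'])/2;n=(W['NL']+W['NR'])/2;print("edge mid",n,"xdir",np.degrees(np.arctan2(*(c-n)[1::-1])),np.degrees(np.arctan2(*-(W['FR']-W['FL'])[[0,1]]*[1,-1])))
# standoffs
for n,im,(x,y,w,h) in(("top",t,(390,180,100,115)),("side",s,(260,160,110,65))):
    k=8;big=cv2.resize(im[y:y+h,x:x+w],None,fx=k,fy=k,interpolation=cv2.INTER_CUBIC)
    m=cv2.inRange(cv2.cvtColor(big,cv2.COLOR_RGB2HSV),(13,90,100),(24,255,255))
    P=[]
    for c in blobs(m,300):
        r=cv2.minAreaRect(c);b=cv2.boxPoints(r);ctr=np.array(r[0]);wd=min(r[1]);ln=max(r[1])
        e=(b[1]-b[0]) if np.linalg.norm(b[1]-b[0])>np.linalg.norm(b[2]-b[1]) else (b[2]-b[1]);e/=np.linalg.norm(e)
        px=(ctr+.5)/k-.5+[x,y];up=proj(n,onz(n,*px,.07)+[0,0,.02])-px
        if e@up<0:e=-e
        tip=px+e*(ln-wd)/2/k
        print(n,px,wd/k,ln/k,onz(n,*tip,.088));
E
```

```text
0.074 {'FL': array([0.7578, 0.3547, 0.074 ]), 'FR': array([0.7008, 0.0995, 0.074 ]), 'NL': array([0.5203, 0.4082, 0.074 ]), 'NR': array([0.4633, 0.1571, 0.074 ])} wid 0.2614240171396805 dep 0.24344197611506674 0.2444077548208492
0.078 {'FL': array([0.7565, 0.3535, 0.078 ]), 'FR': array([0.6998, 0.0993, 0.078 ]), 'NL': array([0.5199, 0.4069, 0.078 ]), 'NR': array([0.4631, 0.1566, 0.078 ])} wid 0.2604858722182821 dep 0.24256836145622113 0.24353067437336667
0.082 {'FL': array([0.7553, 0.3523, 0.082 ]), 'FR': array([0.6988, 0.099 , 0.082 ]), 'NL': array([0.5195, 0.4055, 0.082 ]), 'NR': array([0.463 , 0.1562, 0.082 ])} wid 0.25954772729688363 dep 0.2416947467973754 0.2426535939258841
edge mid [0.4913 0.2808 0.082 ] xdir -13.168850315292058 167.42529201729624
top [455.5236 272.6049] 5.958013534545898 15.07532024383545 [ 0.4795 -0.288   0.088 ]
top [445.2188 257.8438] 4.664358615875244 8.893904685974121 [ 0.5049 -0.2666  0.088 ]
top [410.3066 259.9894] 5.786313056945801 14.285496711730957 [ 0.5075 -0.1839  0.088 ]
top [430.3242 253.6494] 4.701442718505859 8.230905532836914 [ 0.5147 -0.2313  0.088 ]
top [455.9375 215.625 ] 5.031152248382568 9.67099380493164 [ 0.6047 -0.2943  0.088 ]
top [441.1442 211.5913] 4.784289360046387 9.117884635925293 [ 0.6144 -0.2593  0.088 ]
top [470.4093 213.5417] 6.085689544677734 15.319341659545898 [ 0.6179 -0.3264  0.088 ]
top [426.09   200.7494] 5.869213104248047 14.715373992919922 [ 0.6471 -0.2235  0.088 ]
side [331.8125 185.9375] 8.0 20.0 [ 0.5116 -0.2468  0.088 ]
side [298.4953 181.1766] 8.824621200561523 19.580669403076172 [ 0.6114 -0.2701  0.088 ]
side [366.4375 160.4375] 1.75 6.0 [ 0.4027 -0.3693  0.088 ]
side [360.0625 160.75  ] 2.375 5.0 [ 0.4247 -0.367   0.088 ]
side [298.5625 160.75  ] 2.375 6.75 [ 0.6247 -0.365   0.088 ]
```

Checks: the standoff spacing measures 104 x 36.5 mm against 104 x 36, and the rim 260 x 242 mm against 260 x 240, so both fit. The near end lies 39 mm inside the edge, so I'll slide it about 89 mm. First I'll touch down.

```bash
cat >> h.py <<'E'
def down(deg):
    p=np.radians(deg);x=np.array([0,0,-1.]);y=np.array([np.sin(p),-np.cos(p),0]);return np.c_[x,y,np.cross(x,y)]
def ax(deg): p=np.radians(deg);return np.array([np.cos(p),np.sin(p),0])
def st(tag,*k):
    s=bot.state();print(tag,round(s["time_s"],2),np.array(s["position"]),"F",np.array(s["wrist_force"]),round(s["width"],4));return s
E
python3 - <<'E'
from h import *
for p in [(296.9,179.4),(301.1,173.3),(330.3,184.4),(334.2,178.3)]: print(onz("side",*p,.088)[:2],end=" ")
print()
R=down(-7.5);p=np.array([.598,.238,0])+.02*ax(-7.5)
bot.reach(p+[0,0,.16],R);bot.command_gripper(0);st("above")
bot.movel(p+[0,0,.098]);s=st("near")
print(bot.movel(p+[0,0,.076],v=.005,f_stop=1.5));st("touch");bot.pause(.2);st("hold")
E
```

```text
[ 0.6137 -0.2486] [ 0.6041 -0.2854] [ 0.5151 -0.2208] [ 0.505  -0.2566] 
above 4.24 [0.6179 0.2354 0.16  ] F [ 0.423   0.5348 -0.458 ] 0.0
near 4.81 [0.6181 0.2357 0.0983] F [ 0.162   0.2297 -0.3957] -0.0001
True
touch 7.21 [0.6178 0.2354 0.086 ] F [-0.1182 -0.1895  4.5775] -0.0002
hold 7.41 [0.6179 0.2354 0.086 ] F [ 0.2793 -0.708   5.7149] -0.0001
```

```bash
python3 - <<'E'
from h import *
s=st("a");p=np.array(s["position"])
for dz in(.0002,.0002):
    p[2]+=dz;bot.movel(p,v=.005);bot.pause(.1);st("up")
    if bot.state()["wrist_force"][2]<3.6: break
E
```

```text
a 7.41 [0.6179 0.2354 0.086 ] F [ 0.2793 -0.708   5.7149] -0.0001
up 7.89 [0.6178 0.2354 0.0861] F [0.4029 0.2246 3.7491] -0.0005
up 8.24 [0.6178 0.2354 0.0862] F [0.6598 0.3304 1.0578] -0.0001
```

```bash
cat >> h.py <<'E'
def slide(vec,n,F0=3.5,v=.03,z=None):
    p=np.array(bot.state()["position"]);z=p[2] if z is None else z
    for i in range(n):
        f=np.mean([bot.state()["wrist_force"][2] for _ in range(1)])
        z+=np.clip((f-F0)/14000*.6,-.00015,.0002)
        p=p+vec/n;p[2]=z
        hit=bot.movel(p,v=v,f_stop=5.)
        st(f"{i} z{z:.5f} {hit}")
        if hit: break
    return z
E
python3 - <<'E'
from h import *
s=bot.state();p=np.array(s["position"])
p[2]-=.0002;bot.movel(p,v=.005);st("down")
slide(-.024*ax(-12.9),3,z=p[2])
t=bot.read_camera("top");print(plate("top",t,.072,(230,225))[1])
E
```

```text
down 8.49 [0.6178 0.2354 0.0862] F [0.7765 0.3374 3.2171] -0.0001
0 z0.08603 False 8.91 [0.6092 0.2375 0.0861] F [-2.3376  0.4     3.8997] -0.0001
1 z0.08605 False 9.32 [0.6016 0.2392 0.0861] F [-0.6355  0.0637  3.7891] 0.0004
2 z0.08606 False 9.74 [0.5938 0.2409 0.086 ] F [-1.6017  0.2669  5.5667] 0.0001
((767.0768432617188, -0.9144973754882812), (99.87769317626953, 95.75074768066406), 2.365445375442505)
```

```bash
python3 - <<'E'
from h import *
s=bot.read_camera("side")
for c in blobs(blue(s),60):
    P=np.array([onz("side",*q[0],.072)[:2]*1000 for q in c],np.float32);print(c.mean((0,1)),cv2.minAreaRect(P))
cv2.imwrite("pics/s1.png",cv2.resize(s[220:380,190:430,::-1],None,fx=3,fy=3))
E
```

```text
[386.9519 294.5769] ((372.98834228515625, 239.22181701660156), (43.12693405151367, 99.9691390991211), 73.93453979492188)
[296.0225 295.4719] ((574.25732421875, 245.70762634277344), (65.641845703125, 154.5552520751953), 82.9623794555664)
[225.3    251.5417] ((765.168701171875, 76.67652893066406), (99.41800689697266, 130.83839416503906), 1.4341936111450195)
[395.7429 222.3771] ((339.1382751464844, -56.576576232910156), (189.25091552734375, 81.3717269897461), 1.1969845294952393)
```

View pics/s1.png

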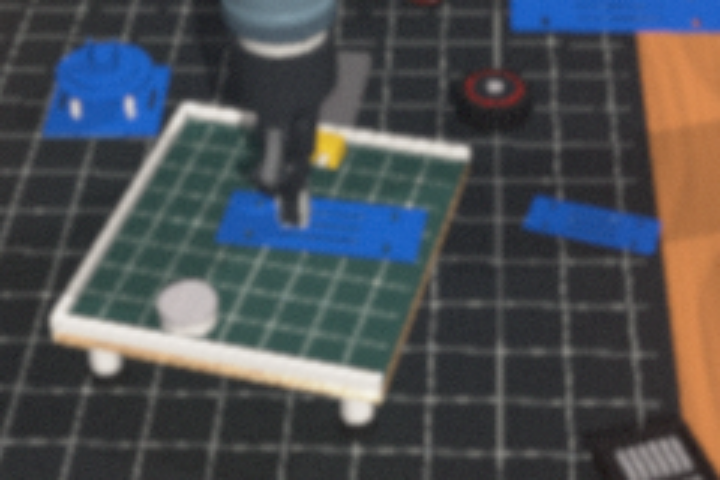

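The side view shows the plate has moved 24 mm with the finger and kept its yaw, and its near end is now close to the edge, at about (425,235) in the crop. I'll carry on with the slide.

```bash
python3 - <<'E'
from h import *
z=slide(-.064*ax(-12.9),8,z=.08606)
p=np.array(bot.state()["position"]);p[2]=z+.03;bot.movel(p,v=.06);st("up")
s=bot.read_camera("side");c,r,b=plate("side",s,.0705,(325,300));print(r)
a=r[2]-90;C=np.array([*r[0],0])/1000;e=C-.075*ax(a);print("near end",e,"riser x from edge",(e-[.4913,.2808,0])@ax(-12.9),"yaw",a)
cv2.imwrite("pics/s2.png",cv2.resize(s[220:380,190:430,::-1],None,fx=3,fy=3))
E
```

```text
0 z0.08616 False 10.28 [0.5854 0.243  0.0861] F [-1.1365  1.1956  4.0793] 0.0005
1 z0.08618 False 10.7 [0.5775 0.2447 0.0861] F [-2.1709  0.2364  3.8059] -0.0002
2 z0.08620 False 11.12 [0.5697 0.2465 0.0861] F [-2.0879  0.2705  3.7836] -0.0002
3 z0.08621 False 11.53 [0.562  0.2483 0.0861] F [-1.0368  0.5289  2.6009] -0.0
4 z0.08617 False 11.95 [0.5542 0.2501 0.0861] F [-1.2368 -0.294   1.5984] 0.0001
5 z0.08609 False 12.37 [0.5464 0.252  0.0861] F [-1.2249  0.072   2.9034] -0.0001
6 z0.08606 False 12.78 [0.5386 0.2537 0.0861] F [-1.5509  0.5291  3.9623] 0.0003
7 z0.08608 False 13.2 [0.5308 0.2555 0.0861] F [-1.5904  0.8259  3.9387] -0.0
up 13.85 [0.5308 0.2553 0.1162] F [ 0.5872 -0.102  -0.3285] -0.0001
((514.6673583984375, 257.951171875), (65.9906997680664, 154.11407470703125), 82.83353424072266)
near end [0.4403 0.2673 0.    ] riser x from edge -0.04674619749639576 yaw -7.166465759277344
```

View pics/s2.png

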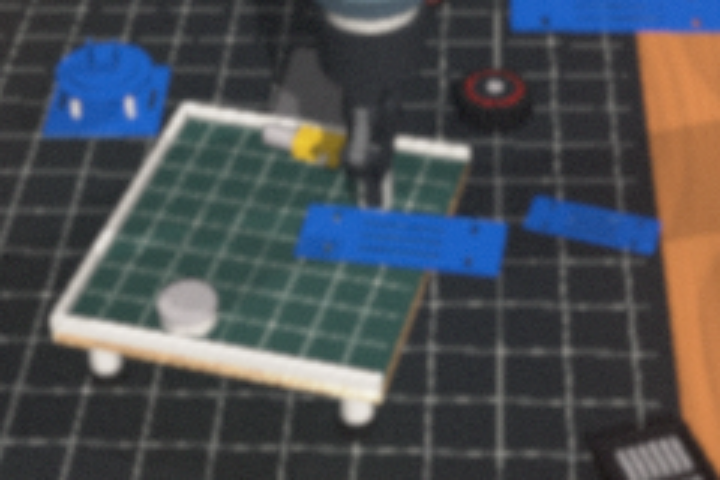

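The overhang is about 47 mm, the plate lies flat, and nothing else has moved. I'll grip the overhanging end across its 56 mm width with the tool pointing down.

```bash
python3 - <<'E'
from h import *
a=-7.3;R=down(a);g=np.array([.5138,.2572,0])-.055*ax(a)
p=np.array(bot.state()["position"]);p[2]=.13;bot.movel(p)
bot.command_gripper(.085)
bot.movel(g+[0,0,.13],v=.2,ori=R)
print(bot.movel(g+[0,0,.066],v=.08,f_stop=6));st("at")
bot.command_gripper(.03);st("grip")
bot.movel(g+[0,0,.072],v=.02);st("l")
bot.movel(g+[0,0,.17],v=.12);st("lift")
s=bot.read_camera("side");t=bot.read_camera("top")
cv2.imwrite("pics/s3.png",np.vstack([cv2.resize(s[200:320,220:440,::-1],None,fx=2.5,fy=2.5),cv2.resize(t[150:270,130:350,::-1],None,fx=2.4,fy=2.4)[:,:550] if 0 else cv2.resize(t[160:280,140:360,::-1],(550,300))]))
E
```

```text
False
at 16.39 [0.4595 0.2645 0.0664] F [ 0.5332 -0.2089 -0.1292] 0.085
grip 16.8 [0.4596 0.2643 0.0664] F [-0.9772 -0.6645  3.6186] 0.0539
l 17.25 [0.4592 0.2641 0.072 ] F [-0.294   0.0619 -0.5454] 0.0539
lift 18.22 [0.4588 0.2638 0.1693] F [-0.1723  0.8952 -0.8185] 0.0537
```

View pics/s3.png

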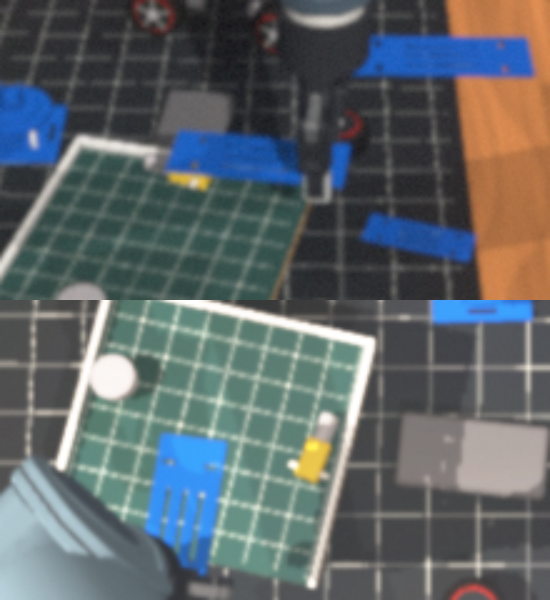

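```bash
cat >> h.py <<'E'
def corner(n,img,seed):
    x0,y0=np.round(seed).astype(int)-10
    g=cv2.resize(blue(img)[y0:y0+20,x0:x0+20],None,fx=4,fy=4,interpolation=cv2.INTER_CUBIC)
    q=cv2.goodFeaturesToTrack(cv2.GaussianBlur(g,(0,0),3),6,.2,12,blockSize=9)[:,0]
    q=(q+.5)/4-.5+[x0,y0];return min(q,key=lambda c:np.linalg.norm(c-seed))
E
python3 - <<'E'
from h import *
t=bot.read_camera("top");s=bot.read_camera("side")
W=[]
for a,b in(((204.8,214),(286.8,271.2)),((231.2,216),(291.2,252))):
    ca,cb=corner("top",t,a),corner("side",s,b);w,e=tri(ca,cb);print(ca,cb,w,e);W.append(w)
L,Rr=W;tcp=np.array(bot.state()["position"]);m=(L+Rr)/2
print("width",np.linalg.norm(L-Rr),"far mid",m,"yaw",np.degrees(np.arctan2(*(L-Rr)[[0,1]]*[-1,1])),"rel tcp along",(m-tcp)@ax(-7.3),"lat",(m-tcp)@ax(82.7),"dz",m[2]-tcp[2])
E
```

```text
[204.875 213.375] [287.375 266.625] [0.5889 0.2738 0.1735] 0.0019171563914351306
[229.375 216.625] [291.875 252.375] [0.5832 0.2216 0.172 ] 0.00022284856677727213
width 0.05253085138977945 far mid [0.5861 0.2477 0.1727] yaw -6.205298942559878 rel tcp along 0.1282898746504856 lat -1.593085976620348e-05 dz 0.0034314684959594888
```

The grip is good. The far edge measures 128 mm ahead of the TCP (130 expected), with no lateral offset and level within a millimetre. I'll carry it to the car.

```bash
python3 - <<'E'
from h import *
a=-15.6;S=np.array([.5597,-.2629,0]);g=S-.065*ax(a)
bot.movel(g+[0,0,.17],v=.15,ori=down(a));st("over")
bot.movel(g+[0,0,.115],v=.08);s0=st("low")
t=bot.read_camera("top");s=bot.read_camera("side")
f=np.array(s0["position"])+.13*ax(a)+[0,0,.0041]
for sg in(1,-1):
    c=f+sg*.028*ax(a+90);print("expect",proj("top",c),proj("side",c))
cv2.imwrite("pics/p1.png",np.hstack([cv2.resize(t[150:300,380:500,::-1],None,fx=3.6,fy=3.6),cv2.resize(s[140:250,250:360,::-1],(360,540))]))
E
```

```text
over 21.98 [ 0.4971 -0.2451  0.17  ] F [ 0.7211 -0.1886 -1.055 ] 0.0536
low 22.81 [ 0.4974 -0.2455  0.1153] F [ 0.6411 -0.6633 -1.0977] 0.0539
expect [443.7343 201.0974] [290.9296 169.0549]
expect [467.5919 207.7499] [297.5877 160.3897]
```

View pics/p1.png

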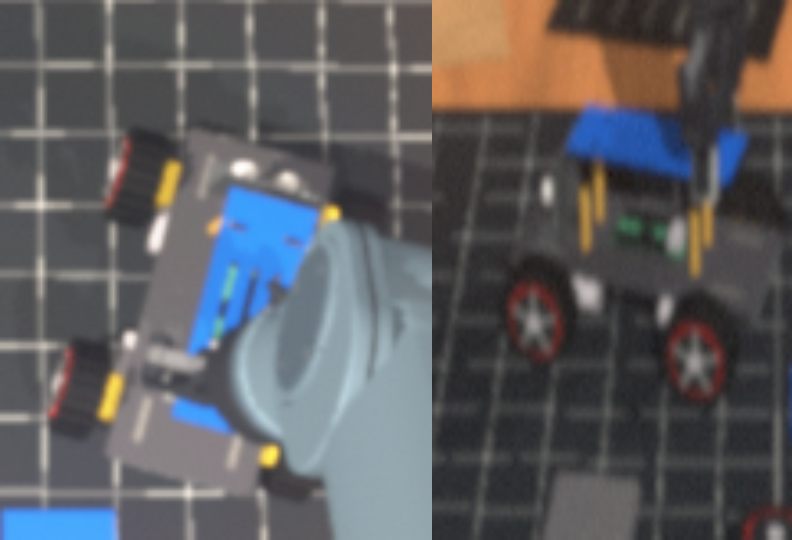

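Top view: the far corners are at about (443.9,201.9) and (468.9,207.5), within roughly 1 px of prediction. The edge is just short of the bracket and square to it. I'll lower until contact, then ease off and push gently.

```bash
python3 - <<'E'
from h import *
a=-15.6
p=np.array(bot.state()["position"]);p[:2]=(np.array([.5597,-.2629,0])-.065*ax(a))[:2]
bot.movel([*p[:2],.0925],v=.05);st("pre")
print(bot.movel([*p[:2],.082],v=.005,f_stop=1.5));s=st("touch");z=s["position"][2]
bot.movel([*p[:2],z+.0005],v=.005);st("ease")
q=p+.016*ax(a);q[2]=z+.0005
print(bot.movel(q,v=.008,f_stop=1.6));s=st("push")
d=np.array(s["position"])-[.5597,-.2629,0];print("tcp in car frame",d@ax(a),d@ax(a+90))
E
```

```text
pre 23.51 [ 0.497  -0.2454  0.0923] F [0.3854 0.1034 0.1697] 0.0535
True
touch 24.8 [ 0.4971 -0.2454  0.0858] F [ 0.0555 -0.8132  4.6305] 0.0536
ease 25.21 [ 0.4968 -0.2453  0.086 ] F [ 0.4021  0.138  -0.2076] 0.0538
True
push 26.57 [ 0.5081 -0.2484  0.086 ] F [0.2285 0.2073 4.0813] 0.0538
tcp in car frame -0.0536283103033246 7.18578732795544e-05
```

```bash
python3 - <<'E'
from h import *
a=-15.6
bot.pause(.3);s=st("hold");print(np.array(s["torque"]))
p=np.array(s["position"]);p[2]+=.0003;bot.movel(p,v=.005);bot.pause(.1);s=st("ease");print(np.array(s["torque"]))
print(bot.movel(p+.006*ax(a),v=.006,f_stop=2.));s=st("push");print(np.array(s["torque"]))
bot.pause(.2);st("hold")
d=np.array(s["position"])-[.5597,-.2629,0];print("tcp in car frame",d@ax(a),d@ax(a+90))
E
```

```text
hold 26.87 [ 0.508  -0.2484  0.0859] F [ 1.0121 -0.6036  4.4378] 0.054
[-0.0905 -0.1252 -0.0883]
ease 27.28 [ 0.5077 -0.2483  0.086 ] F [-0.1687 -0.2972  1.5088] 0.054
[-0.0509  0.0093  0.0438]
True
push 27.67 [ 0.5082 -0.2484  0.0859] F [-1.2478 -0.2548  4.3731] 0.0538
[-0.0333  0.0257 -0.0583]
hold 27.87 [ 0.5082 -0.2485  0.0859] F [-0.1698  0.8565  4.7189] 0.0539
tcp in car frame -0.053505022743154745 8.33255824455887e-05
```

```bash
python3 - <<'E'
from h import *
a=-15.6
p=np.array(bot.state()["position"]);p[2]=.0868;bot.movel(p,v=.01);bot.pause(.1);s=st("ease");p=np.array(s["position"]);p[2]=.0868
print(bot.movel(p+.006*ax(a),v=.006,f_stop=2.));s=st("push");print(np.array(s["torque"]))
bot.pause(.2);st("hold")
d=np.array(s["position"])-[.5597,-.2629,0];print("tcp in car frame",d@ax(a),d@ax(a+90))
E
```

```text
ease 28.26 [ 0.5079 -0.2483  0.0865] F [-0.8649  0.1617 -0.4163] 0.0537
True
push 28.62 [ 0.5079 -0.2483  0.0861] F [-0.5241  0.648  -0.7364] 0.0538
[-0.017  -0.1138  0.0258]
hold 28.82 [ 0.5078 -0.2483  0.086 ] F [ 0.4701 -0.3723  1.4133] 0.0535
tcp in car frame -0.05382484868684472 0.00014601782794078887
```

```bash
python3 - <<'E'
from h import *
a=-15.6
p=np.array(bot.state()["position"])-.003*ax(a);p[2]=.0869;bot.movel(p,v=.01);bot.pause(.3);s=st("back")
for i in range(10):
    p=p+.0008*ax(a);bot.movel(p,v=.008);bot.pause(.1);s=st(i)
    if -np.array(s["wrist_force"])@ax(a)>1.5: break
d=np.array(s["position"])-[.5597,-.2629,0];print("tcp in car frame",d@ax(a),d@ax(a+90))
E
```

```text
back 29.57 [ 0.5048 -0.2475  0.0869] F [ 0.6715 -0.0875 -1.2769] 0.054
0 29.92 [ 0.5058 -0.2477  0.0869] F [-0.1112 -0.5152 -0.8859] 0.0537
1 30.27 [ 0.5065 -0.2479  0.0869] F [ 0.4689 -0.3165 -0.2629] 0.0537
2 30.62 [ 0.5072 -0.2481  0.0869] F [ 1.1212 -0.3629 -0.5293] 0.0537
3 30.97 [ 0.508  -0.2483  0.0869] F [ 0.0722  0.7026 -0.6041] 0.0539
4 31.32 [ 0.5082 -0.2484  0.0867] F [-1.7174  0.9992  0.0303] 0.0533
tcp in car frame -0.05346207796401803 9.88276951000306e-05
```

The bracket contact repeats at TCP x = -53.5 mm in the car frame. I'll lower the last half millimetre, release, retreat and look.

```bash
python3 - <<'E'
from h import *
a=-15.6
p=np.array(bot.state()["position"])+.0003*ax(a)
p[2]=.0860;bot.movel(p,v=.005);bot.pause(.1);st("down")
bot.command_gripper(.075);st("rel")
p[2]=.20;bot.movel(p,v=.1);bot.reach([.45,.1,.30],down(a));st("away")
t=bot.read_camera("top");s=bot.read_camera("side")
c,r,b=plate("top",t,.0895,(445,235));print(c.mean((0,1)),r)
d=np.array([*r[0],0])/1000-[.5597,-.2629,0];print("centre in seat frame",d@ax(a),d@ax(a+90))
cv2.imwrite("pics/f1.png",np.hstack([cv2.resize(t[150:300,380:500,::-1],None,fx=3.6,fy=3.6),cv2.resize(s[140:250,250:360,::-1],(360,540))]))
E
```

```text
down 31.75 [ 0.5083 -0.2484  0.086 ] F [-3.117   1.3385  2.1699] 0.0538
rel 32.09 [ 0.5091 -0.2486  0.0861] F [ 0.0461 -0.26   -0.146 ] 0.075
away 34.76 [0.4504 0.0987 0.2996] F [0.0675 0.0118 0.397 ] 0.0752
[445.5542 233.5241] ((560.051513671875, -263.5570068359375), (58.27544021606445, 151.6577606201172), 74.22142791748047)
centre in seat frame 0.0005152469709309356 -0.0005382753969207265
```

View pics/f1.png

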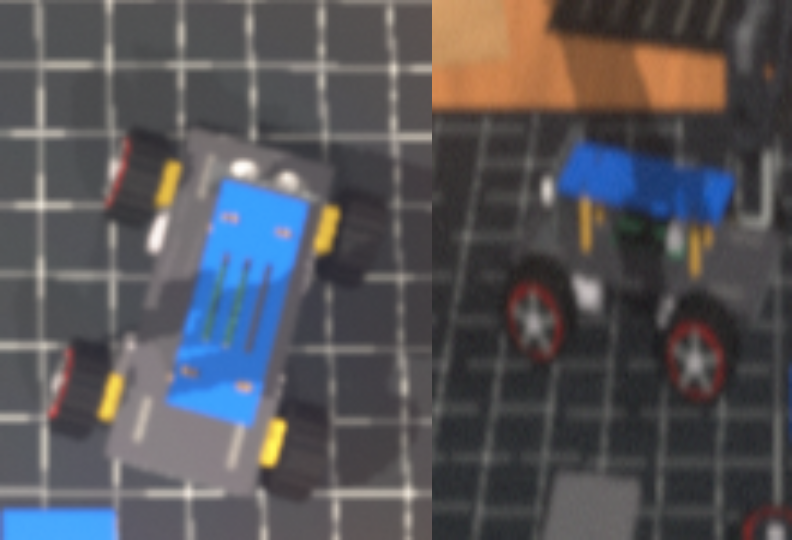

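The plate lies on the standoffs and against the bracket, with brass visible through all four of its holes. It measures 0.5 mm off seat in x and -0.5 mm in y, with 0.2° of yaw. The car stands where it did. I'll hand it in.

```bash
python3 - <<'E'
from h import *
bot.sign_off();st("done")
E
```

```text
the job is handed in; nothing more can be done
the job is handed in; nothing more can be done
```

The blue deck plate is on the car's four standoffs and up against the sensor bracket, and the job was handed in at about 35 s. I slid the plate out with 1–6 N on the closed fingers until it overhung by about 47 mm. I then gripped the overhanging end across its width, lifted it, pushed it forward at about 2–3 N to meet the bracket, lowered it and let go.

**Last checks:**
- **Position:** the plate's centre is 0.5 mm from the seat lengthwise and 0.5 mm sideways, and it is square to the car within about 0.3°. Brass shows through all four holes.
- **Bystanders:** the car shows no visible movement. I did not re-measure the tin, gear motor or other objects. Those in view looked untouched during the slide and lift.

**What disagreed or misfired:**
- **Standoff position:** the hand-picked side-view points put the standoffs about 10 mm off sideways from the top view. I trusted the top view, because it matched the given standoff spacing and the holes later lined up.
- **Push against the bracket:** the first three pushes stopped early on vertical contact or noise. I redid the push in small steps about 1 mm higher, which gave a clear contact with the bracket.

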